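# Put the blue piping nozzle away in the rotary organiser

### The job

Put the piping nozzle with the blue band away in the round organiser: turn the organiser's grey metal lid by its black bar until the opening lies wholly over the blue-marked compartment, then drop the nozzle through the opening into that compartment. Leave the lid set over blue, and leave the red-banded nozzle and everything else where it stands.

Things in the scene. Friction and masses are not known exactly. Their poses are not given: they have to be found in the camera images.
- organiser: Round white nozzle organiser, fixed: 184 mm in diameter, 62 mm high, six 60-degree compartments parted by 3 mm walls, each with a coloured rim tab and floor (counter-clockwise from above: blue, red, yellow, green, orange, black; tabs reach 100 mm from the axis). Origin on the axis at worktop height; z up; its own x axis points to the middle of the blue compartment.
- blue_pocket (a point): Middle of the blue compartment, 55 mm from the organiser's axis, 30 mm above the worktop. Compartment floor 4.6 mm and underside of the lid 58 mm above the worktop.
- blue_tab (a point): Top of the blue rim tab, 93 mm from the axis, 63.5 mm above the worktop.
- lid_axis (a point): On the lid's vertical turning axis, half-way up its black grip bar, 79 mm above the worktop. The bar is 60 mm long and 16 mm thick, stands on the lid's centre from 62 to 96 mm above the worktop, turns with the lid and lies along the line from axis to opening.
- opening (a point): Centre of the lid's opening (a ring sector 44 degrees wide, from 33 to 77 mm from the axis), 55 mm from the axis, at the lid's upper face, 62 mm above the worktop. It turns with the lid; its x axis points outward, along the grip bar.
- lid (a joint): Angle of the grey metal lid (170 mm across, 4 mm thick) in rad, counter-clockwise from above positive. 0: opening centred over blue; it lies wholly over that compartment up to 0.14 either way. Stops at -2.8 and +1.0; it starts between -2.3 and -0.9, so must be turned counter-clockwise. Light friction (under 0.15 N m), no spring: it stays where left.
- blue_nozzle_mid (a point): Middle (half-way up, on the axis) of the loose steel piping nozzle with a blue band round its foot and tip, standing upright on the worktop: 50 mm tall, a foot 26 mm in diameter and 7 mm high, above it (from 11 mm up) a slim cone from 21 to 17 mm in diameter; about 30 g.
- red_nozzle_mid (a point): Middle of a like nozzle with a red band, standing at least 80 mm away. Leave alone.
- cake_tin: Open aluminium springform tin, 200 mm in diameter, 68 mm high; origin at the underside. Leave alone.
- glass_bowl: Glass bowl, 170 mm in diameter, 70 mm high; origin at the underside. Leave alone.
- sieve: Steel sieve lying dome up, 166 mm in diameter, 62 mm high, with a 150 mm handle; origin under the dome's centre. Leave alone.
- tip_mug: White mug with piping tips in it, 84 mm in diameter, 125 mm high with its tips; origin at the underside. Leave alone.
- bench_scraper: White plastic bench scraper lying flat, 110 x 150 mm, 14 mm at its thick edge; origin at the underside. Leave alone.
Things that resemble listed ones, but are neither listed nor needed, are in the scene too. What is shaped like the part that bears blue_nozzle_mid but green or orange is not meant.

How it is judged:
By the outcome, as a careful person would: the job done as asked, in the order asked, and still so for the second after the job is handed in, with the robot touching nothing.
It also fails if it takes over 72 s, if anything falls off the work surface, if the arm or the gripper's body presses on something with over 40 N, if the wrist force passes 120 N, or if a joint passes its speed limit or range.

### The arm

A 6-joint arm with a two-finger parallel gripper is mounted at the origin on the work surface. World frame = base frame: x ahead of the robot, y to its left, z up, the work surface at z = 0. Lengths are in mm, angles in rad, forces in N, time in s.
With the tool pointing down it reaches from about 350 to 975 mm from the base axis. Payload 7.1 kg.
Tool frame: the origin (TCP) lies midway between the tips of the shut fingers; the grasp point (between the pads) lies 19 mm behind it (ctrl.grip_point_offset is the distance from the TCP to the grasp point, in mm); z points along the fingers, y is the line along which they close (so a half turn about z gives the same grasp; the last joint's range is limited). The gripper opens to 88 mm and grips with 3 to 60 N. Pads are 20 mm wide; open, the fingers measure 115 mm over their backs; the gripper's body (75 mm by 178 mm) begins 61 mm behind the grasp point.
Start: joints at [1.238, 0.423, 1.63, -0, 1.089, -0.019], TCP at [192.89, 594.473, 222.675] pointing down, gripper open.
Joint ranges: [-3, 3], [-0.9, 2.11], [0.09, 2.58], [-1.31, 4.45], [0.11, 2.69], [-2.54, 2.54]. Speed limits (rad/s): [2.39, 2.39, 3.01, 3.14, 3.14, 3.14].

### API

Orientations are given as a rotation vector (axis times angle).
In Python, from workcell import get_obs, optics, close_job, spotter, ctrl gives the robot as it stands. The module is installed in compiled form; this text tells all that it offers.
- The arm moves only by the tool move_arm, never from a script. Its argument "rows" is a list of rows, each a list of 5 numbers: the shift along the tool's x, y, z in cm, then the turn about the tool's z in degrees, then the opening in per cent of the stroke, from 0 (shut) to 100 (fully open). A call has 1 to 10 rows; each row shifts and turns the commanded pose from where the row before left it, along the tool's axes as they then stand; what a row does not reach is not made up. A row lasts 1/8 s, in which the tool goes at most 62.5 mm and 10.7 degrees, less where a joint would pass 70% of its speed; a pose out of reach is approached as far as the arm can. A call with a gripper value outside its range is refused whole. The fingers move at their own pace and stop on an object; the grip force is fixed at half the most. Time passes only in rows, so rows that do not move let the fingers close. It gives the time, the measured TCP pose, the force, the opening and the grip force at its end, in the units of the state.
- get_obs(): the state, without advancing time (a new reading comes with each control period).
- optics.get_image(name): name is "scene" or "top" or "wrist"; returns the picture (480x640x3 uint8, blue, green, red); there is no depth.
- optics.calibration(name): a dict with "camera_matrix" (3x3 intrinsics, pixels), "distortion" ([k1, k2, p1, p2, k3] as OpenCV has them; the pictures are not rectified), "xyz" and "orientation" of the camera in the world. Camera axes: x right, y down, z forward; pixel columns grow to the right and rows downward; lengths in mm; the calibration is good to about 2 mm. A picture is of the moment at which its call begins: read the wrist's pose just before it. calibration takes no time and is no camera call; for the wrist camera it gives the pose at the moment of the call.
- close_job(): hands the job in; it is judged then, once.
Trained networks look in the newest picture that a camera, given by its name, has taken for a name from the list of things; names that differ only in an ending like _2 or _b are one class to them, and where a whole thing is asked for, a point or a joint stands for the part that bears it (a point fixed in the world has none). Each returns a list of dicts, best first, with "conf" (0 to 1); they miss things now and then, are a little off and sometimes report something else, mostly with a low value. They report only what shows in the picture. A call takes as long as a camera call. They do not tell look-alikes from the thing itself.
- spotter.find_in(camera, label): "point" ([column, row] in pixels, amid what is visible of it).
- spotter.regions_of(camera, label): "region" (480x640 bool, what is visible of it) and "point" ([column, row] in pixels, amid what is visible of it).
The state is a dict: "t": time; "qpos": joint angles; "qvel": joint speeds; "joint_torque": joint torques, N m; "ee_pos": TCP position; "orientation": TCP orientation; "ft_force": force on the tool from outside, world axes, zero at the start; "moment": the same for the moment, N m; "width": finger opening in mm; "grasp_force": force on a finger pad.
Only numpy, scipy, OpenCV 4.12 (cv2) and the standard library are available. Lean on these libraries where they do the work, as an engineer would, in place of code of your own. Each camera call takes 0.05 s, during which the arm holds its last target. There are 200 camera calls.

## Working session

There is one attempt and no reset: what is moved stays moved. The work goes in short steps, Python scripts to look and compute and a tool call to move; the robot and the scene stay as the last step left them, time stands still between calls to the robot, and variables do not carry over. Pictures are saved under pics/ and viewed, at most 10 in all, crops included, and the job is handed in when it is done.

Besides the shell and the picture viewer there is one more tool, called after "Call:" as name(argument=value, ...) on one line, values as JSON. move_arm: Moves the arm, as the interface text tells. Its arguments: {"type":"object","properties":{"rows":{"type":"array","items":{"type":"array","items":{"type":"number"}}}},"required":["rows"]}

```bash
mkdir -p pics; cat > h.py <<'E'
import numpy as np, cv2
from scipy.spatial.transform import Rotation as R
from workcell import get_obs, optics, close_job, spotter, ctrl
def rot(o):
    o=np.array(o,float)
    return o if o.shape==(3,3) else R.from_rotvec(o).as_matrix()
def w(cal,px,z):
    "pixel -> world at height z"
    K=np.array(cal["camera_matrix"]);d=np.array(cal["distortion"])
    u=cv2.undistortPoints(np.array([[px]],float),K,d)[0,0]
    r=rot(cal["orientation"])@[u[0],u[1],1]; c=np.array(cal["xyz"],float)
    return c+r*(z-c[2])/r[2]
def proj(cal,P):
    Rm=rot(cal["orientation"]); P=np.atleast_2d(np.array(P,float))
    t=-Rm.T@np.array(cal["xyz"],float)
    return cv2.projectPoints(P,cv2.Rodrigues(Rm.T)[0],t,np.array(cal["camera_matrix"]),np.array(cal["distortion"]))[0][:,0]
E
python3 - <<'E'
from h import *
o=get_obs();print(o)
for c in("top","scene"):
    im=optics.get_image(c);cv2.imwrite(f"pics/{c}1.png",im)
    cal=optics.calibration(c);print(c,cal["xyz"],cal["orientation"])
    for n,z in(("organiser",30),("lid",60),("blue_nozzle_mid",25),("red_nozzle_mid",25),("lid_axis",79),("blue_tab",63.5),("opening",62),("tip_mug",60),("cake_tin",34),("glass_bowl",35),("sieve",30)):
        for f in spotter.find_in(c,n)[:5]: print(n,np.round(f["point"]),round(f["conf"],2),np.round(w(cal,f["point"],z)))
E
```

```text
{'t': 0.0, 'qpos': array([ 1.23798160e+00,  4.23818109e-01,  1.63063613e+00, -1.41157466e-05,
        1.08857708e+00, -1.90165796e-02]), 'qvel': array([ 5.54532076e-04,  2.86237954e-04, -1.25367885e-03, -6.50942161e-04,
        1.63971878e-03, -1.09514439e-05]), 'joint_torque': array([-8.06596818e-04, -5.44641030e+01, -2.73656040e+01,  6.42968039e-02,
        2.29806761e-02, -1.26477325e-04]), 'ee_pos': array([192.74076952, 593.99390325, 221.93704223]), 'orientation': array([-4.90845391e-01, -3.10276742e+00,  2.22824057e-03]), 'ft_force': array([ 0.28894836,  0.01284176, -0.71037122]), 'moment': array([-0.03759385, -0.03928905, -0.11020967]), 'grasp_force': 0.0, 'width': 87.80146156850033}
top [ 291.89051174   -5.52903472 1611.67753012] [-2.15735816  2.06653704 -0.20552971]
organiser [291. 253.] 0.76 [576.  62.  30.]
lid [291. 255.] 0.74 [565.  59.  60.]
lid [292. 256.] 0.51 [564.  58.  60.]
blue_nozzle_mid [292. 255.] 0.75 [572.  60.  25.]
blue_nozzle_mid [382. 241.] 0.47 [ 620. -174.   25.]
blue_nozzle_mid [186. 203.] 0.36 [698. 345.  25.]
lid_axis [291. 255.] 0.77 [562.  60.  79.]
[... 406 characters left out ...]
 0.6 [ 746. -238.   30.]
scene [1444.54650237 -155.78048488  885.82231883] [-1.89737106 -1.55229583  0.66297058]
organiser [334. 228.] 0.68 [562.  57.  30.]
lid [338. 220.] 0.68 [566.  67.  60.]
blue_nozzle_mid [244. 265.] 0.65 [ 632. -167.   25.]
blue_nozzle_mid [209. 268.] 0.65 [ 628. -245.   25.]
red_nozzle_mid [205. 217.] 0.51 [ 450. -248.   25.]
lid_axis [333. 228.] 0.86 [610.  45.  79.]
blue_tab [334. 228.] 0.83 [596.  49.  64.]
opening [336. 223.] 0.9 [578.  58.  62.]
opening [245. 263.] 0.67 [ 664. -163.   62.]
tip_mug [117. 248.] 0.87 [ 556. -445.   60.]
cake_tin [470. 185.] 0.94 [476. 446.  34.]
glass_bowl [358. 295.] 0.94 [778.  61.  35.]
sieve [212. 329.] 0.63 [ 801. -248.   30.]
```

```bash
python3 - <<'E'
import cv2,numpy as np
t=cv2.imread("pics/top1.png");s=cv2.imread("pics/scene1.png")
cv2.imwrite("pics/tc.png",cv2.resize(t[190:340,240:440],None,fx=4,fy=4,interpolation=cv2.INTER_CUBIC))
cv2.imwrite("pics/sc.png",cv2.resize(s[170:350,170:410],None,fx=3.33,fy=3.33,interpolation=cv2.INTER_CUBIC))
E
```

```text
(no output)
```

View pics/tc.png

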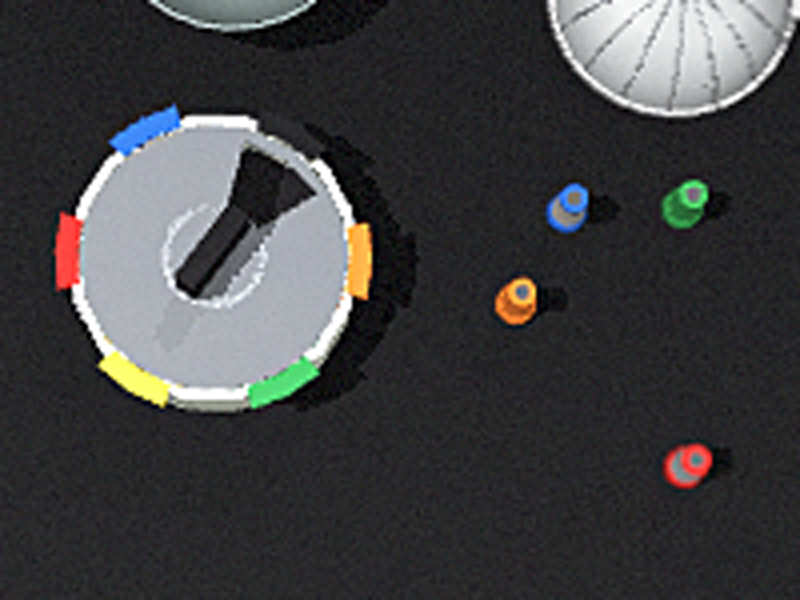

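View pics/sc.png

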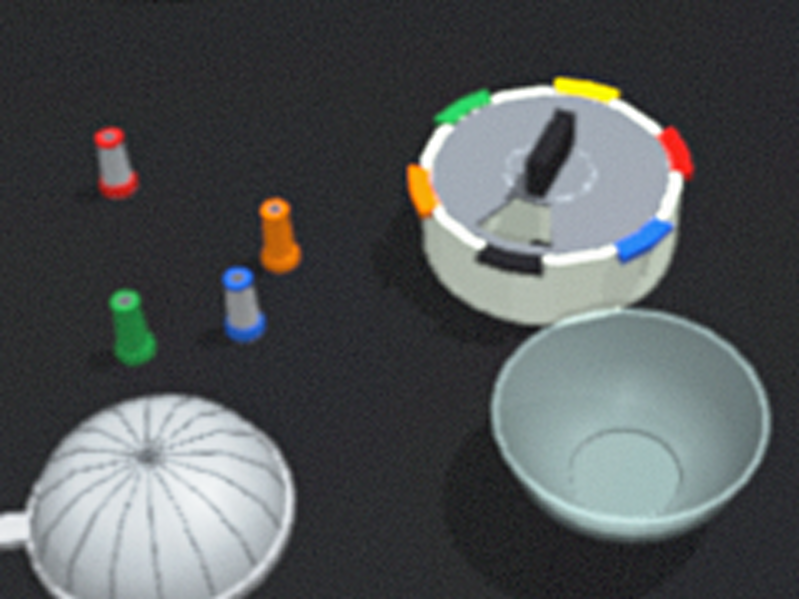

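View pics/top1.png

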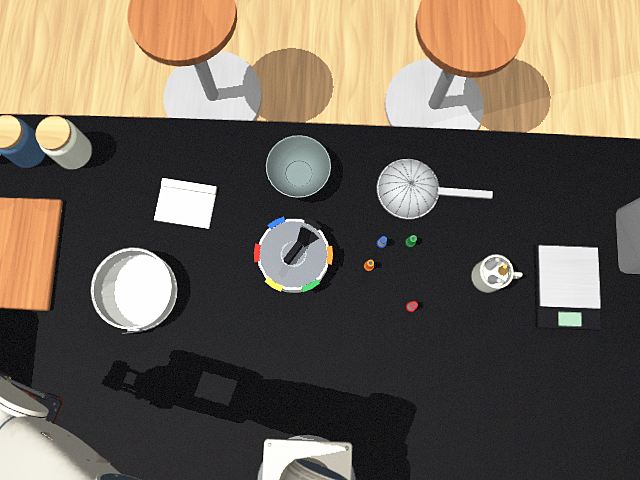

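The pictures show the organiser at about (292,255) in the top view, with blue at upper left and the opening over black at upper right. The blue-banded nozzle is at (382,242), with orange, green and red ones around it. Now I'll work out poses and moves.

```bash
python3 - <<'E'
from h import *
from scipy.optimize import least_squares
cal=optics.calibration("top")
P=lambda c,z:w(cal,(c[0]/4+240-.4,c[1]/4+190-.4),z)
tabs={0:(146,130),1:(67,251),2:(135,379),3:(284,383),4:(360,262)}
W={k:P(c,63.5) for k,c in tabs.items()}
f=lambda p:np.ravel([W[k][:2]-p[:2]-93*np.array([np.cos(p[2]+k*np.pi/3),np.sin(p[2]+k*np.pi/3)]) for k in W])
s=least_squares(f,[570,60,.9]);print("organiser",s.x,np.round(s.fun,1))
op=P((272,185),62);d=op[:2]-s.x[:2];print("opening",op,np.hypot(*d),np.arctan2(d[1],d[0]))
a,b=P((190,283),96),P((240,213),96);print("bar top",a,b,np.arctan2(*(b-a)[1::-1]))
for n,c in(("blue top",(573,198)),("orange top",(522,292)),("green top",(693,194)),("red top",(695,459))):print(n,P(c,50))
print("blue foot",P((567,214),7))
o=get_obs();M=rot(o["orientation"]);print(M.round(3),o["ee_pos"])
E
```

```text
organiser [5.69207646e+02 5.46988270e+01 5.33893830e-01] [-0.8 -0.2 -0.1 -0.3  0.8 -0.3  1.3 -0.2 -1.1  1. ]
opening [616.44028311  20.19689212  62.        ] 58.49192682206769 -0.6308830625782005
bar top [545.63584255  67.30577338  96.        ] [590.79871611  38.62340241  96.        ] -0.5658202970589955
blue top [ 618.69501923 -172.00630253   50.        ]
orange top [ 556.52284872 -140.90511154   50.        ]
green top [ 624.59345403 -248.8467124    50.        ]
red top [ 455.03425145 -252.15521562   50.        ]
blue foot [ 616.82327714 -172.86915102    7.        ]
[[-0.951  0.309  0.   ]
 [ 0.309  0.951 -0.   ]
 [-0.    -0.    -1.   ]] [192.87278221 594.47039356 222.66645501]
```

Call:
move_arm(rows=[[-5.24,-3.97,0,0,100],[-5.24,-3.97,0,0,100],[-5.24,-3.97,0,0,100],[-5.24,-3.97,0,0,100],[-5.24,-3.97,0,0,100],[-5.24,-3.97,0,0,100],[-5.24,-3.97,0,0,100],[-5.24,-3.97,0,0,100],[-5.24,-3.97,0,0,100],[-5.24,-3.97,0,0,100]])

```text
t: 2.45
ee_pos: [551.4, 79.8, 223.0]
orientation: [0.491, 3.102, 0.001]
ft_force: [1.0, 0.6, -0.7]
width: 87.6
grasp_force: 0.0
```

Call:
move_arm(rows=[[0,0,0,8.2,100],[0,0,0,8.2,100],[0,0,0,0,100],[0,0,0,0,100]])

```text
t: 2.95
ee_pos: [550.2, 81.9, 222.7]
orientation: [0.924, 3.003, 0.0]
ft_force: [-0.4, -0.8, -0.7]
width: 87.5
grasp_force: 0.0
```

```bash
python3 - <<'E'
from h import *
o=get_obs();cal=optics.calibration("wrist");im=optics.get_image("wrist")
cx,cy,b=569.2,54.7,.534
u=lambda r,a:[cx+r*np.cos(a),cy+r*np.sin(a)]
L=b-1.13
for p in [u(93,b+k*np.pi/3)+[63.5] for k in range(6)]+[u(30,L)+[96],u(-30,L)+[96],u(77,L)+[62],u(33,L)+[62]]:
    q=proj(cal,p)[0];cv2.circle(im,(int(q[0]),int(q[1])),3,(255,0,255),-1) if abs(q).max()<2000 else 0
cv2.imwrite("pics/w1.png",im);print(o["t"],o["ee_pos"],o["orientation"],cal["xyz"])
E
```

```text
2.95 [550.19891407  81.85559973 222.7415812 ] [9.23858698e-01 3.00253558e+00 2.88798023e-05] [481.07742083 129.68213097 384.31693006]
```

View pics/w1.png

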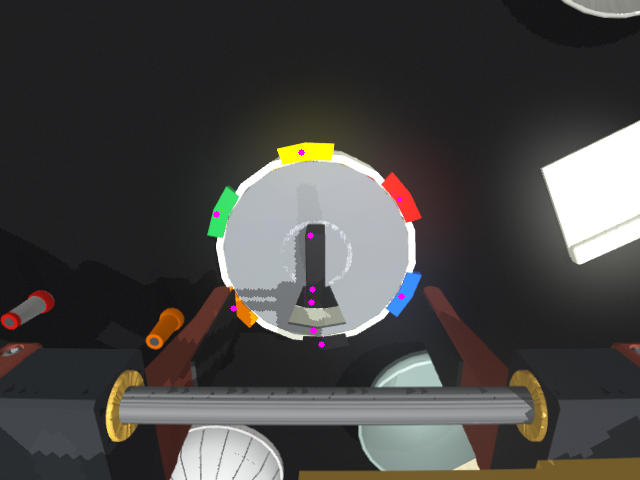

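The wrist view shows the organiser centred near (315,250), the bar vertical in the image at column 315, and my predicted marks within a few pixels. I'll refine from the tab centres here.

```bash
python3 - <<'E'
from h import *
from scipy.optimize import least_squares
cal=optics.calibration("wrist");im=optics.get_image("wrist")
hsv=cv2.cvtColor(im,cv2.COLOR_BGR2HSV);W={}
for k,(lo,hi) in {0:(100,120),2:(25,33),1:(0,5),3:(50,75)}.items():
    m=cv2.inRange(hsv,(lo,150,90),(hi,255,255))
    m[:130]=0;m[350:]=0;m[:,:200]=0;m[:,430:]=0
    n,_,st,c=cv2.connectedComponentsWithStats(m);i=1+st[1:,4].argmax();print(k,c[i],st[i,4]);W[k]=w(cal,c[i],62)
f=lambda p:np.ravel([W[k][:2]-p[:2]-93*np.array([np.cos(p[2]+k*np.pi/3),np.sin(p[2]+k*np.pi/3)]) for k in W])
s=least_squares(f,[570,60,.5]);print("organiser",s.x,np.round(s.fun,1))
for a,b,z in(((315.5,226),(315,283),96),((307,289),(290,322),62),((325,289),(345,322),62)):
    A,B=w(cal,a,z),w(cal,b,z);print(A,B,np.arctan2(*(B-A)[1::-1]))
A=[w(cal,p,62) for p in((290,323),(345,323))];m=sum(A)/2;d=m[:2]-s.x[:2];print("outer corners mid",m,np.hypot(*d),np.arctan2(d[1],d[0]))
e=get_obs();M=rot(e["orientation"]);d=s.x[:2]-e["ee_pos"][:2];print(M.round(3),M[:2,:2].T@d)
cv2.imwrite("pics/w2.png",cv2.resize(im[190:340,220:420],None,fx=4,fy=4,interpolation=cv2.INTER_CUBIC))
E
```

```text
0 [404.44313146 293.07680945] 677
2 [305.553102   151.92218717] 951
1 [401.5657277 197.2899061] 852
3 [221.54590571 212.51488834] 806
organiser [5.69691231e+02 5.82285239e+01 5.36694124e-01] [-0.8  0.   0.8 -0.3 -0.3 -0.7  0.3  1. ]
[540.1886864  79.4141954  96.       ] [580.68599439  50.83240969  96.        ] -0.6145879700691596
[593.24366036  31.75531426  62.        ] [612.69379746  -2.21141328  62.        ] -1.0507500901728881
[602.81466361  45.82253595  62.        ] [642.85826982  42.12337949  62.        ] -0.09211676527999677
outer corners mid [628.68194706  19.32994324  62.        ] 70.66119310727034 -0.5829561552031922
[[-0.827  0.563  0.   ]
 [ 0.563  0.827 -0.   ]
 [-0.     0.    -1.   ]] [-29.50784508  -8.61678087]
```

View pics/w2.png

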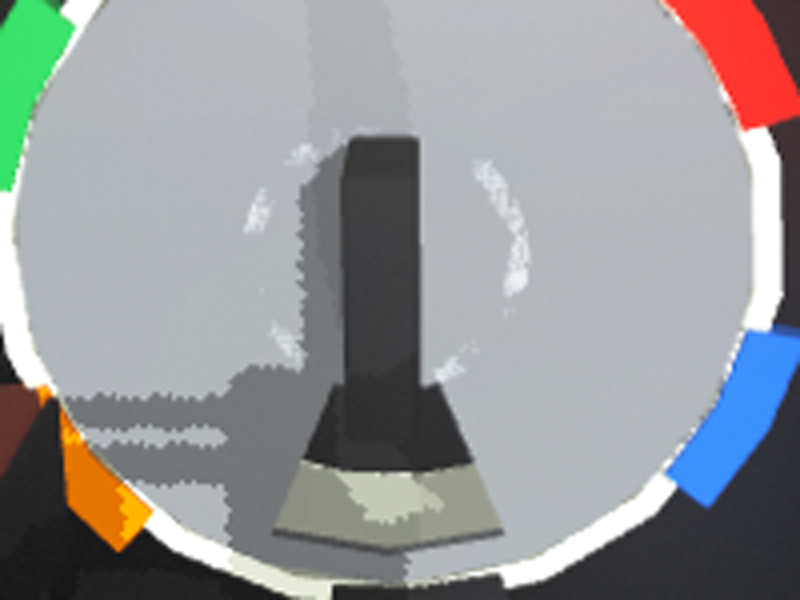

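The crop shows the bar's top along column 315.4 (image), so the bar's line passes through the fitted axis (569.7, 58.2). The lid is about 65° clockwise of blue. Next I'll grip the bar.

Call:
move_arm(rows=[[-2.95,-0.86,3,0,60],[0,0,4,0,60],[0,0,4,0,60],[0,0,4,0,60],[0,0,0,0,60],[0,0,0,0,0],[0,0,0,0,0],[0,0,0,0,0],[0,0,0,0,0]])

```text
t: 4.18
ee_pos: [569.7, 57.4, 73.5]
orientation: [0.927, 3.001, -0.001]
ft_force: [-8.0, -19.3, 13.5]
width: 16.1
grasp_force: 9.9
```

Call:
move_arm(rows=[[0,-0.08,0,0,0],[0,0,0,0,0]])

```text
t: 4.42
ee_pos: [569.5, 57.1, 73.5]
orientation: [0.928, 3.001, -0.0]
ft_force: [-2.4, -1.6, 6.0]
width: 16.0
grasp_force: 30.0
```

Call:
move_arm(rows=[[0,0,0,-5,0],[0,0,0,-5,0],[0,0,0,-5,0],[0,0,0,-5,0],[0,0,0,-5,0],[0,0,0,-5,0],[0,0,0,-5,0],[0,0,0,-5,0]])

```text
t: 5.42
ee_pos: [569.6, 57.4, 73.6]
orientation: [-0.158, 3.137, 0.0]
ft_force: [-1.1, 0.3, 5.9]
width: 15.9
grasp_force: 30.0
```

Call:
move_arm(rows=[[0,0,0,-5,0],[0,0,0,-5,0],[0,0,0,-5,0],[0,0,0,-5,0],[0,0,0,-5,0],[0,0,0,0,0],[0,0,0,0,0]])

```text
t: 6.3
ee_pos: [569.5, 57.5, 73.6]
orientation: [-0.83, 3.029, 0.0]
ft_force: [-2.3, 0.3, 7.9]
width: 16.0
grasp_force: 30.0
```

Call:
move_arm(rows=[[0,0,0,0,60],[0,0,0,0,60],[0,0,0,0,60],[0,0,-3,0,60],[0,0,-5,0,60],[0,0,-5,0,60],[0,0,-2,0,60],[0,0,0,0,60]])

```text
t: 7.3
ee_pos: [570.3, 57.3, 224.3]
orientation: [-0.829, 3.027, -0.001]
ft_force: [-0.5, -0.3, -1.2]
width: 52.4
grasp_force: 0.0
```

```bash
python3 - <<'E'
from h import *
o=get_obs();cal=optics.calibration("wrist");im=optics.get_image("wrist")
cv2.imwrite("pics/w3.png",im);print(o["t"],o["ee_pos"],o["orientation"])
ax=np.array([569.5,57.4]);u=lambda r,a,z:[ax[0]+r*np.cos(a),ax[1]+r*np.sin(a),z]
for n,p in (("tab",u(93,.535,63.5)),("out-",u(77,.535-.384,62)),("out+",u(77,.535+.384,62)),("in",u(33,.535,62)),("barnear",u(-30,.535,96))):print(n,proj(cal,p)[0].round(1))
M=rot(o["orientation"]);d=np.array([618,-172.5])-o["ee_pos"][:2];print(M.round(3).tolist(),M[:2,:2].T@d,o["qpos"])
E
```

```text
7.3 [570.27456541  57.34689323 224.3017893 ] [-8.28556461e-01  3.02665121e+00 -1.12187599e-03]
tab [326.7 314.3]
out- [296.5 293.4]
out+ [356.9 293.4]
in [326.7 255.6]
barnear [326.7 194.6]
[[-0.861, -0.509, 0.004], [-0.509, 0.861, 0.0], [-0.003, -0.002, -1.0]] [  75.99873575 -222.10693452] [ 7.94778724e-02  3.43988487e-01  1.74778929e+00 -3.97064403e-05
  1.04616453e+00 -2.02571265e+00]
```

View pics/w3.png

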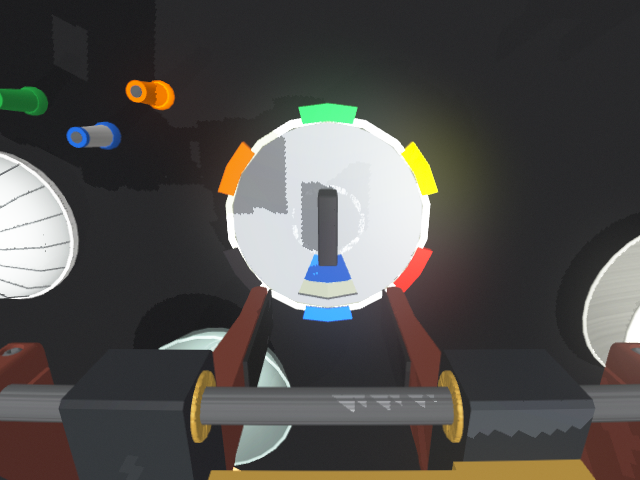

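The lid is set: the opening, bar and blue tab are all on column 327, with the blue floor showing through. Now the nozzle.

Call:
move_arm(rows=[[1.52,-4.44,0,0,60],[1.52,-4.44,0,0,60],[1.52,-4.44,0,0,60],[1.52,-4.44,0,0,60],[1.52,-4.44,0,0,60]])

```text
t: 7.98
ee_pos: [616.1, -173.7, 220.2]
orientation: [0.829, -3.027, -0.003]
ft_force: [0.4, 0.2, 0.0]
width: 52.8
grasp_force: 0.0
```

Call:
move_arm(rows=[[0,0,1,10,60],[0,0,1,10,60],[0,0,1,10,60],[0,0,1,10,60],[0,0,1,10,60],[0,0,1,10,60],[0,0,0,10,60],[0,0,0,0,60],[0,0,0,0,60]])

```text
t: 9.1
ee_pos: [616.5, -172.4, 161.6]
orientation: [-1.053, -2.958, 0.0]
ft_force: [0.9, 0.4, -0.0]
width: 52.9
grasp_force: 0.0
```

```bash
python3 - <<'E'
from h import *
o=get_obs();cal=optics.calibration("wrist");im=optics.get_image("wrist")
print(o["t"],o["ee_pos"],o["orientation"])
M=rot(o["orientation"])
hsv=cv2.cvtColor(im,cv2.COLOR_BGR2HSV);m=cv2.inRange(hsv,(100,130,70),(122,255,255))
n,_,st,c=cv2.connectedComponentsWithStats(m)
for i in range(1,n):
    if st[i,4]>60:
        for z in(3.5,48):
            p=w(cal,c[i],z);print(c[i].round(),st[i],z,p.round(1),(M[:2,:2].T@(p-o["ee_pos"])[:2]).round(1))
cv2.imwrite("pics/w4.png",im)
E
```

```text
9.1 [ 616.47066894 -172.35095583  161.63740483] [-1.05301770e+00 -2.95823871e+00  1.40644314e-04]
[618.   9.] [603   0  28  27 415] 3.5 [625.5 111.4   3.5] [172.3 225.6]
[618.   9.] [603   0  28  27 415] 48 [615.3  79.4  48. ] [160.  194.4]
[329. 218.] [314 209  31  26 250] 3.5 [ 614.1 -166.3    3.5] [5.7 3.2]
[329. 218.] [314 209  31  26 250] 48 [ 605.5 -159.7   48. ] [16.5  2.9]
[329. 240.] [318 228  24  24 334] 3.5 [ 629.6 -178.3    3.5] [-14.    3.7]
[329. 240.] [318 228  24  24 334] 48 [ 618.8 -170.    48. ] [-0.4  3.3]
```

View pics/w4.png

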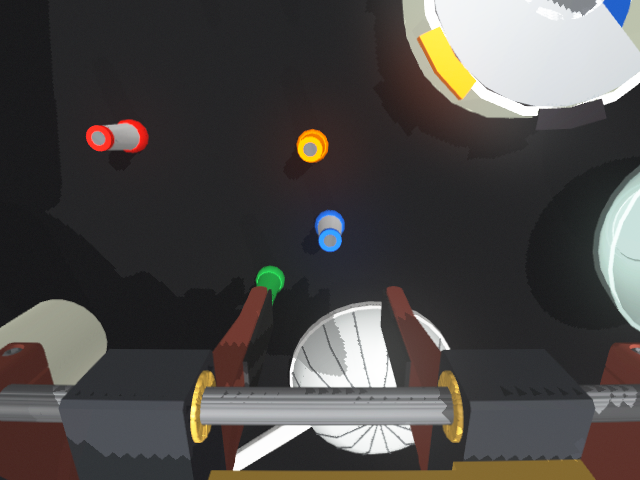

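The blue nozzle's tip is at (329,240) and its foot at (329,218), so it needs about 3 mm in tool y and nothing in x. The neighbours clear the fingers.

Call:
move_arm(rows=[[0,0.33,3,0,60],[0,0,4,0,60],[0,0,4,0,60],[0,0,3,0,60],[0,0,0,0,60],[0,0,0,0,0],[0,0,0,0,0],[0,0,0,0,0],[0,0,0,0,0],[0,0,0,0,0]])

```text
t: 10.4
ee_pos: [619.5, -170.1, 23.6]
orientation: [1.058, 2.957, 0.0]
ft_force: [0.1, -0.4, 6.7]
width: 18.1
grasp_force: 30.1
```

Call:
move_arm(rows=[[0,0,-3,0,0],[0,0,-4,0,0],[0,0,-4,-10,0],[0,0,-3,-10,0],[0,0,0,-10,0],[0,0,0,-10,0],[0,0,0,-10,0],[0,0,0,-10,0],[0,0,0,-10,0],[0,0,0,0,0]])

```text
t: 11.65
ee_pos: [618.8, -169.9, 162.5]
orientation: [0.827, -3.03, -0.0]
ft_force: [1.3, -0.2, -1.0]
width: 18.3
grasp_force: 30.0
```

Call:
move_arm(rows=[[-1.6,2.77,0,0,0],[-2.13,3.69,0,0,0],[-2.13,3.69,0,0,0],[-2.13,3.69,0,0,0],[-2.13,3.69,0,0,0],[-1.6,2.77,0,0,0],[-1.06,1.84,0,0,0],[0,0,0,0,0],[0,0,0,0,0]])

```text
t: 12.78
ee_pos: [616.3, 84.8, 162.6]
orientation: [0.828, -3.03, 0.0]
ft_force: [-0.4, 0.2, -0.1]
width: 18.4
grasp_force: 30.0
```

```bash
python3 - <<'E'
from h import *
o=get_obs();cal=optics.calibration("wrist");im=optics.get_image("wrist")
M=rot(o["orientation"]);print(o["t"],o["ee_pos"],o["orientation"],o["width"],M[:2,:2].T@(np.array([616.8,85.5])-o["ee_pos"][:2]))
ax=np.array([569.5,57.4]);u=lambda r,a,z:[ax[0]+r*np.cos(a),ax[1]+r*np.sin(a),z]
for a in(-.384,.384):
  for r in(33,77):
    q=proj(cal,u(r,.535+a,62))[0];cv2.circle(im,(int(q[0]),int(q[1])),2,(255,0,255),-1)
cv2.imwrite("pics/w5.png",im)
E
```

```text
12.775 [616.2561829  84.8354307 162.6015119] [ 8.27565538e-01 -3.03038477e+00  4.22360987e-04] 18.35038774235233 [-0.80611559  0.29591714]
```

View pics/w5.png

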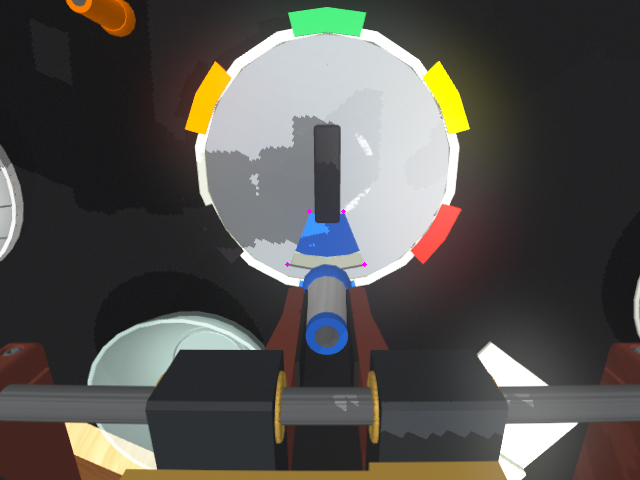

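The nozzle is held upright and in line with the opening (column 327), so I'm lowering it.

Call:
move_arm(rows=[[-0.08,0.03,4,0,0],[0,0,2,0,0],[0,0,1,0,0],[0,0,1,0,0],[0,0,0,0,0]])

```text
t: 13.45
ee_pos: [616.7, 86.3, 82.4]
orientation: [0.829, -3.03, -0.0]
ft_force: [0.1, 0.5, -0.5]
width: 18.2
grasp_force: 30.0
```

Call:
move_arm(rows=[[0,0,0.5,0,0],[0,0,0.5,0,0],[0,0,0.5,0,0],[0,0,0,0,0],[0,0,0,0,0]])

```text
t: 14.08
ee_pos: [616.9, 86.4, 67.7]
orientation: [-0.83, 3.03, -0.0]
ft_force: [-0.5, -0.5, 0.0]
width: 18.1
grasp_force: 30.0
```

No contact. I'll release, raise and back off for a look.

Call:
move_arm(rows=[[0,0,0,0,50],[0,0,0,0,50],[0,0,0,0,50],[0,0,0,0,50],[0,0,-4,0,50],[0,0,-5,0,50],[2.5,0,-5,0,50],[2.5,0,-1,0,50],[0,0,0,0,50],[0,0,0,0,50]])

```text
t: 15.32
ee_pos: [574.0, 61.1, 217.3]
orientation: [0.829, -3.03, -0.0]
ft_force: [-0.2, -0.1, 0.7]
width: 44.2
grasp_force: 0.0
```

```bash
python3 - <<'E'
from h import *
o=get_obs();im=optics.get_image("wrist");s=optics.get_image("scene")
a=cv2.resize(im[120:345,200:450],(500,450),interpolation=cv2.INTER_CUBIC);b=cv2.resize(s[170:350,170:290+2],(300,450),interpolation=cv2.INTER_CUBIC)
cv2.imwrite("pics/w6.png",np.hstack([a,b]));print(o["t"],o["ee_pos"],o["width"])
E
```

```text
15.325 [574.02617647  61.07320386 217.30370588] 44.23933721551615
```

View pics/w6.png

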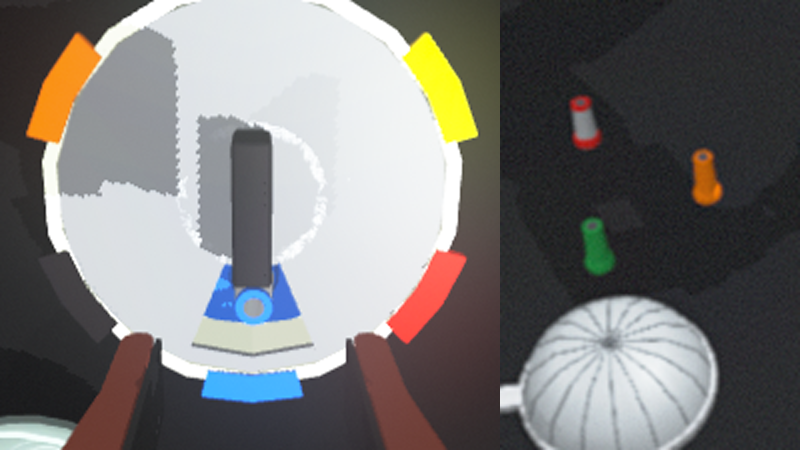

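The nozzle stands in the blue compartment, its tip showing in the opening at crop (254,306). The lid is still centred on the blue tab, and the other nozzles are standing where they were.

```bash
python3 -c "
from h import *
print(close_job())"
```

```text
the job is handed in; nothing more can be done
None
```

The blue-banded nozzle is in the blue compartment, the lid is set over blue, and the job is handed in at about 15 s of robot time; the last pictures showed the red, green and orange nozzles still standing.

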